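Push an instrument case down the docking lane

ROBOT

A 6-joint arm with a two-finger parallel gripper is mounted at the origin on the work surface. World frame = base frame: x ahead of the robot, y to its left, z up, the work surface at z = 0. Lengths are in mm, angles in rad, forces in N, time in s.
With the tool pointing down it reaches from about 375 to 900 mm from the base axis. Payload 3.1 kg.
Tool frame: the origin (TCP) lies where the fingers leave the gripper's body, on its centre line; the fingertips stand 73 mm ahead of it and the grasp point (between the pads) lies bot.grasp_offset ahead of it (bot.grasp_offset is the distance from the TCP to the grasp point, in mm); z points along the fingers, y is the line along which they close (so a half turn about z gives the same grasp; the last joint's range is limited). The gripper opens to 85 mm and grips with 20 to 120 N. Pads are 22 mm wide; open, the fingers measure 114 mm over their backs; the gripper's body (76 mm by 85 mm) begins 54 mm behind the grasp point. The pads swing forward as they close: fully open they stand 13 mm farther back than shut.
Start: joints at [-1.284, 0.527, 1.433, -0, 1.181, -0.178], TCP at [280.17, -558.661, 303.91] pointing down, gripper open.
Joint ranges: [-3.08, 3.08], [-0.75, 2.2], [0.22, 2.44], [-1.43, 4.57], [0, 2.65], [-2.85, 2.85]. Speed limits (rad/s): [2.79, 2.79, 3.14, 3.14, 3.14, 3.14].

INTERFACE

Orientations are given as a 3x3 rotation matrix whose columns are the frame's x, y, z axes.
In Python, from cell import bot gives the robot as it stands.
- The arm moves only by the tool play_rows, never from a script. Its argument "motion" is text: rows parted by semicolons, each of 7 numbers parted by spaces: the closure, from 0 (fully open) to 1 (shut), then the shift along the tool's x, y, z in units of 50 mm (1.0 is 50 mm), then the turn, a rotation vector about the tool's x, y, z in rad. A call has exactly 10 rows; each row is the pose to reach, as a shift and turn from the pose commanded when the call began, along the tool's axes at that moment; what a row does not reach only later rows make up. A row lasts 1/10 s, in which the tool goes at most 50 mm and 8.59 degrees, less where a joint would pass 70% of its speed; a pose out of reach is approached as far as the arm can. A call with a gripper value outside its range is refused whole. The fingers move at their own pace and stop on an object; the grip force is fixed at half the most. Time passes only in rows, so rows that repeat a pose let the fingers close, or fill a call up. It gives the time, the measured TCP pose, the force, the opening and the grip force at its end, in the units of the state.
- bot.get_obs(): the state, without advancing time (a new reading comes with each control period).
- bot.grab_frame(name): name is "side" or "top"; returns the picture (400x640x3 uint8, blue, green, red); there is no depth.
- bot.camera_model(name): a dict with "fx", "fy", "cx", "cy" (pixels), "k1" (the pictures are not rectified: a ray, as slopes to the right and down, at radius r is drawn at 1 + k1 r^2 times it, then the intrinsics apply), "R" (3x3) and "t" (3): a world point X has camera coordinates R X + t. Camera axes: x right, y down, z forward; pixel columns grow to the right and rows downward; lengths in mm; the calibration is good to about 2 mm. A picture is of the moment at which its call begins. camera_model takes no time and is no camera call.
- bot.hand_in(): hands the job in; it is judged then, once.
Trained networks look in the newest picture that a camera, given by its name, has taken for a name from the list of things; names that differ only in an ending like _2 or _b are one class to them, and where a whole thing is asked for, a point or a joint stands for the part that bears it (a point fixed in the world has none). Each returns a list of dicts, best first, with "confidence" (0 to 1); they miss things now and then, are a little off and sometimes report something else, mostly with a low value. They report only what shows in the picture. A call takes as long as a camera call. They do not tell look-alikes from the thing itself.
- bot.search_frame(camera, thing): "rect" ([centre column, centre row, width, height] as shares, 0 to 1, of the picture: columns of its width, rows of its height, round what is visible of it).
- bot.silhouettes(camera, thing): "pixels" (400x640 bool, what is visible of it) and "rect" ([centre column, centre row, width, height] as shares, 0 to 1, of the picture: columns of its width, rows of its height, round what is visible of it).
- bot.spot_point(camera, thing): "xy" ([column, row] as shares, 0 to 1, of the picture: columns of its width, rows of its height: a listed point, or the origin of a listed thing).
The state is a dict: "clock": time; "q": joint angles; "dq": joint speeds; "effort": joint torques, N m; "ee_pos": TCP position; "tool_rot": TCP orientation; "contact_force": force on the tool from outside, world axes, zero at the start; "moment": the same for the moment, N m; "grip_width": opening from 0.0 (shut) to 1.0 (fully open); "gripper_force": force on a finger pad.
Only numpy, scipy, OpenCV 4.12 (cv2) and the standard library are available. Lean on these libraries where they do the work, as an engineer would, in place of code of your own. Each camera call takes 0.05 s, during which the arm holds its last target. There are 200 camera calls.

TASK

Line up the small black instrument case that waits in front of the docking lane, and push it down the lane between the two guide rails until its front is fully home, square against the end block. Neither the case nor the gripper may touch either rail, and the case must stay on the plate: never lift or tip it. Leave the heatsink, spool and jar alone, and finish clear of everything.

Things in the scene. Friction and masses are not known exactly. Their poses are not given: they have to be found in the camera images.
- lane: Docking lane: aluminium plate 400 (x) x 160 (y) x 6 mm fixed on the bench. Origin: middle of its underside, at bench height. Its +x is the way the case must travel, along the middle line y = 0; +z is up. Carries the two rails and the end block; before x = -30 mm it is open apron without rails, where the case starts. Position and yaw vary (+x points roughly to the robot's left).
- left_rail: Dark steel guide rail on the +y side of the lane, a bar 195 long x 10 wide x 12 mm high on the plate, its top 18 mm above the bench. Origin: middle of its underside, at x = 67.5, y = 45, z = 6 mm in the lane's frame; so it runs from x = -30 to 165 mm, and its inner face is at y = +40 mm. Must not be touched.
- right_rail: The like rail on the -y side: origin at x = 67.5, y = -45, z = 6 mm in the lane's frame, inner face at y = -40 mm. The gap between the rails is 80 mm. Must not be touched.
- end_block: Grey block across the far end of the lane, fixed, 30 (x) x 100 (y) x 34 mm high on the plate (with a look-only connector strip on top). Origin: lower edge of the face that the case meets, in the middle, at x = 165 mm, y = 0, z = 6 mm in the lane's frame.
- case: Loose instrument case, about 0.3 kg: black box 90 long (x) x 60 wide (y) x 55 mm high, white panel, green terminal strip (near the front, +x) and vents on top. Origin: middle of its underside, 6 mm above the bench. Starts on the apron, askew up to 0.25 rad, up to 20 mm off the middle line, centre at x = -145 to -125 mm in the lane's frame; home, its centre is at x = 120, y = 0.
- heatsink: Bystander: finned aluminium heatsink 80 x 45 x 36 mm, loose, beside the lane on its -y side. Origin: middle of its underside.
- spool: Bystander: grey plastic spool standing on end, 54 mm across, 38 mm high, loose, beside the lane on its -y side. Origin: middle of its underside.
- jar: Bystander: small clear jar with a metal cap, 44 mm across, 50 mm high, loose, beside the lane on its +y side. Origin: middle of its underside.
Not all that is in view belongs to the job. Of the things like the case, leave any that is blue, pink or turquoise; of the rest the larger one is meant.

How it is judged (in metres and radians):
On the way:
1. the case has entered the lane between the rails (x of case in the frame of lane between 0.02 and 0.1 m and y of case in the frame of lane between -0.0105 and 0.0105 m), for 0.1 s.
At the end, for the whole second after the job is handed in: The case lies flat and at rest on the plate between the rails, touching neither (its centre within 10 mm of the lane's middle line), its centre within 5 mm of the place where its front meets the end block, square to the lane within 0.1 rad; heatsink, spool and jar within 10 mm of where they were (x of case in the frame of lane between 0.115 and 0.124 m and y of case in the frame of lane between -0.0105 and 0.0105 m and angle between the x axis of case and the x axis of lane, either way round below 0.1 rad and z of case in the frame of lane below 0.009 m and angle between case's own z axis and vertical below 0.05 rad and linear speed of case below 0.01 m/s and distance of each of heatsink, spool, jar from where it was at the start of the episode below 0.01 m).
It fails at once if something (case, gripper or other) touches the left rail (contact force between left_rail and anything else above 0.2 N).
It fails at once if something (case, gripper or other) touches the right rail (contact force between right_rail and anything else above 0.2 N).
It fails at once if the case is lifted off the plate (more than 8 mm) (height (world z) of case above 0.014 m).
It fails at once if the case is tipped (angle between case's own z axis and vertical above 0.2 rad).
It fails at once if the heatsink, spool or jar is disturbed (moved more than 10 mm) (distance of any of heatsink, spool, jar from where it was at the start of the episode above 0.01 m).
It also fails if it takes over 70 s, if anything falls off the work surface, if the arm or the gripper's body presses on something with over 40 N, if the wrist force passes 120 N, or if a joint passes its speed limit or range.

## Working session

There is one attempt and no reset: what is moved stays moved. The work goes in short steps, Python scripts to look and compute and a tool call to move; the robot and the scene stay as the last step left them, time stands still between calls to the robot, and variables do not carry over. Pictures are saved under pics/ and viewed, at most 10 in all, crops included, and the job is handed in when it is done.

Besides the shell and the picture viewer there is one more tool, called by a JSON object that holds its "op" and its "data". play_rows: Moves the arm, as the interface text tells. Its arguments: {"type":"object","properties":{"motion":{"type":"string"}},"required":["motion"]}

```bash
ls; mkdir -p pics; cat > h.py <<'E'
import numpy as np, cv2
from cell import bot
def ray(cam,u,v):
    m=bot.camera_model(cam);R=np.array(m["R"]);t=np.array(m["t"])
    d=np.array([(u-m["cx"])/m["fx"],(v-m["cy"])/m["fy"]]);s=d.copy()
    for _ in range(20): s=d/(1+m["k1"]*(s@s))
    return -R.T@t, R.T@np.array([s[0],s[1],1])
def onz(cam,u,v,z):
    o,d=ray(cam,u,v);return o+d*(z-o[2])/d[2]
def proj(cam,X):
    m=bot.camera_model(cam);c=np.array(m["R"])@np.array(X,float)+np.array(m["t"]);s=c[:2]/c[2];s=s*(1+m["k1"]*(s@s))
    return s*[m["fx"],m["fy"]]+[m["cx"],m["cy"]]
E
python3 - <<'E'
from h import *
for c in("top","side"):
    im=bot.grab_frame(c);cv2.imwrite(f"pics/{c}0.png",im)
    print(c,"cam at",np.round(ray(c,320,200)[0]))
    for n in("case","lane","left_rail","right_rail","end_block","heatsink","spool","jar"):
        for r in bot.silhouettes(c,n)[:3]:
            p=r["pixels"].astype(np.uint8);b=cv2.minAreaRect(cv2.findNonZero(p))
            print(c,n,round(r["confidence"],2),np.round(cv2.boxPoints(b)).astype(int).tolist())
s=bot.get_obs();print(s["tool_rot"],bot.grasp_offset,s["clock"])
E
```

```text
pics
top cam at [ 466. -138. 1140.]
top case 0.7 [[427, 203], [458, 199], [460, 216], [430, 221]]
top case 0.67 [[349, 224], [355, 199], [392, 207], [387, 233]]
top case 0.64 [[366, 269], [392, 263], [401, 303], [374, 308]]
top lane 0.77 [[231, 229], [238, 166], [396, 184], [389, 246]]
top left_rail 0.55 [[246, 219], [246, 214], [322, 221], [322, 226]]
top end_block 0.88 [[232, 216], [237, 177], [251, 179], [246, 218]]
top heatsink 0.88 [[305, 145], [311, 127], [343, 138], [336, 156]]
top spool 0.59 [[256, 116], [278, 116], [278, 139], [256, 139]]
top jar 0.7 [[239, 252], [256, 244], [263, 259], [247, 267]]
top jar 0.42 [[253, 121], [271, 112], [281, 133], [263, 142]]
side cam at [411. 791. 824.]
side case 0.92 [[387, 164], [423, 164], [423, 192], [387, 192]]
side case 0.84 [[338, 134], [353, 134], [353, 156], [338, 156]]
side case 0.7 [[323, 189], [340, 155], [364, 166], [346, 201]]
side lane 0.86 [[271, 270], [308, 158], [373, 179], [335, 292]]
side left_rail 0.55 [[326, 260], [344, 211], [349, 213], [332, 262]]
side right_rail 0.75 [[291, 251], [310, 205], [315, 207], [295, 253]]
side end_block 0.55 [[281, 271], [285, 250], [331, 259], [327, 279]]
side heatsink 0.96 [[246, 208], [272, 183], [287, 198], [261, 223]]
side spool 0.84 [[225, 229], [245, 225], [250, 250], [230, 254]]
side spool 0.21 [[325, 192], [332, 157], [361, 163], [354, 198]]
side jar 0.9 [[362, 250], [380, 250], [380, 273], [362, 273]]
side jar 0.37 [[290, 251], [310, 205], [315, 207], [296, 254]]
[[ 8.93922740e-01  4.48221078e-01 -1.05393428e-05]
 [ 4.48221078e-01 -8.93922740e-01  1.68676148e-05]
 [-1.86093772e-06 -1.98023000e-05 -1.00000000e+00]] 53.900000000000006 0.9
```

```bash
python3 - <<'E'
import cv2
a=cv2.imread("pics/top0.png")[90:330,200:480];cv2.imwrite("pics/top0c.png",cv2.resize(a,None,fx=2.5,fy=2.5,interpolation=cv2.INTER_CUBIC)[:600])
a=cv2.imread("pics/side0.png")[110:310,200:450];cv2.imwrite("pics/side0c.png",cv2.resize(a,None,fx=3,fy=3,interpolation=cv2.INTER_CUBIC))
E
```

```text
(no output)
```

View pics/top0c.png

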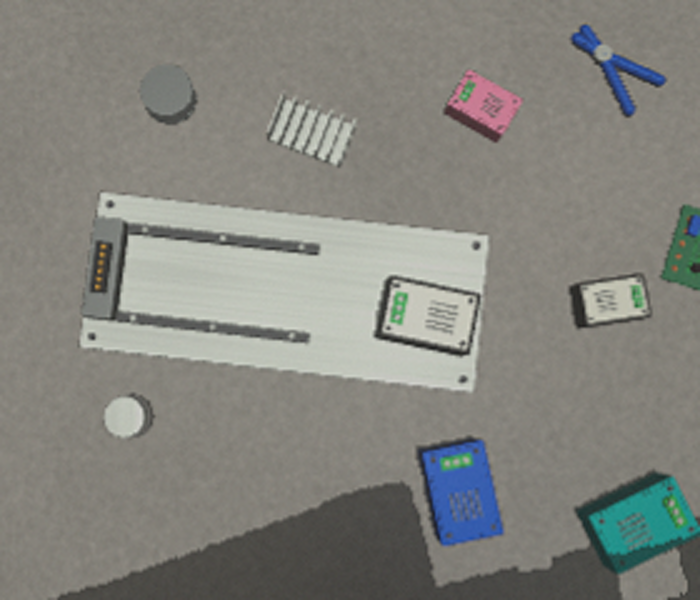

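View pics/side0c.png

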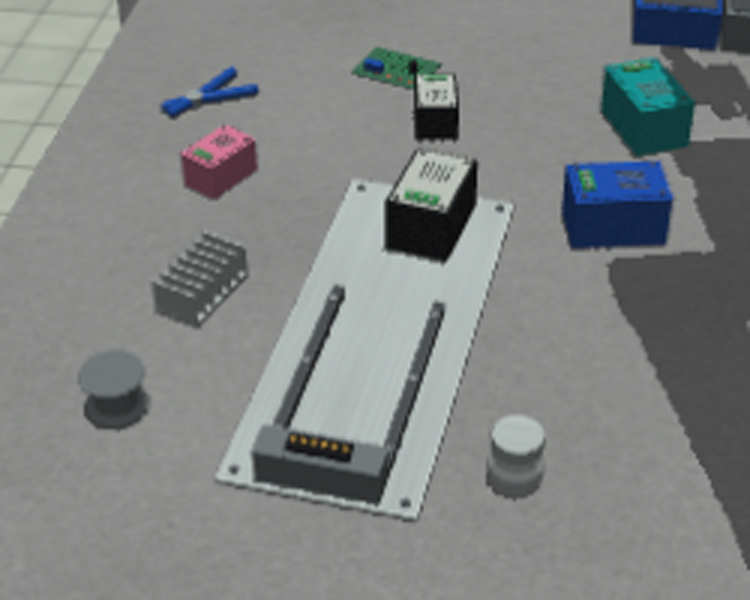

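The case is the black box on the plate: in the top view its lid spans about (356,200) to (387,232) and its front (the green strip) faces the end block. The small black box at (445,210) is a decoy. The lane runs from about (393,215) to (236,198), and the rails look clear. I'll fit the lane and case poses from the corners in both views.

```bash
cat > fit.py <<'E'
from h import *
from scipy.optimize import least_squares
def W(p,q): c,s=np.cos(p[2]),np.sin(p[2]);return [p[0]+c*q[0]-s*q[1],p[1]+s*q[0]+c*q[1],q[2]]
def fit(obs,p0):
    f=lambda p:np.concatenate([proj(c,W(p,q))-uv for c,uv,q in obs])
    r=least_squares(f,p0,loss="soft_l1",x_scale=[100,100,1]);return r.x,f(r.x).reshape(-1,2)
E
python3 - <<'E'
from fit import *
T=lambda u,v:np.array([u/2.5+200-.3,v/2.5+90-.3]);S=lambda u,v:np.array([u/3+200-.33,v/3+110-.33])
L=[("top",T(100,192),(200,-80,6)),("top",T(488,235),(-200,-80,6)),("top",T(475,391),(-200,80,6)),("top",T(81,347),(200,80,6)),
("side",S(352,180),(-200,-80,6)),("side",S(513,204),(-200,80,6)),("side",S(418,520),(200,80,6)),("side",S(217,480),(200,-80,6)),
("top",T(320,249),(-30,-45,18)),("top",T(309,338),(-30,45,18))]
l,r=fit(L,[500,0,1.6]);print(l,np.round(r,1).tolist())
h=61
C=[("top",T(390,276),(45,-30,h)),("top",T(481,292),(-45,-30,h)),("top",T(469,354),(-45,30,h)),("top",T(379,338),(45,30,h)),
("side",S(412,151),(-45,-30,h)),("side",S(477,158),(-45,30,h)),("side",S(448,214),(45,30,h)),("side",S(387,202),(45,-30,h)),("side",S(387,251),(45,-30,6)),("side",S(446,261),(45,30,6))]
c,r=fit(C,[500,-100,1.6]);print(c,np.round(r,1).tolist())
d=c-l;k,s=np.cos(l[2]),np.sin(l[2]);print("case in lane",k*d[0]+s*d[1],-s*d[0]+k*d[1],d[2])
np.save("lane.npy",l)
o=bot.get_obs();R=np.array(o["tool_rot"]);print(o["ee_pos"])
# overlay
for cam,f in(("top","pics/top0.png"),("side","pics/side0.png")):
    im=cv2.resize(cv2.imread(f),None,fx=3,fy=3,interpolation=cv2.INTER_CUBIC)
    def poly(p,Q,col): cv2.polylines(im,[np.round(np.array([proj(cam,W(p,q))*3+1 for q in Q])).astype(int)],True,col,1)
    bx=lambda x0,x1,y0,y1,z:[(x0,y0,z),(x1,y0,z),(x1,y1,z),(x0,y1,z)]
    poly(l,bx(-200,200,-80,80,6),(0,0,255));poly(l,bx(-30,165,40,50,18),(0,255,0));poly(l,bx(-30,165,-50,-40,18),(0,255,0));poly(l,bx(165,195,-50,50,40),(255,0,0))
    poly(c,bx(-45,45,-30,30,61),(0,0,255));poly(c,bx(-45,45,-30,30,6),(0,255,255))
    cv2.imwrite(f"pics/ov_{cam}.png",im[470:790,650:1250] if cam=="top" else im[420:880,740:1240])
E
```

```text
[566.80342718 -99.75219954   1.4867183 ] [[-0.2, 0.5], [0.4, -0.1], [-0.3, 0.5], [-0.8, 0.6], [-0.5, -0.6], [-0.0, -0.8], [-0.2, -0.8], [-1.0, -0.5], [-0.5, 0.1], [-0.0, 0.1]]
[ 542.67219824 -241.42707861    1.42113493] [[-0.6, 0.1], [0.0, 0.2], [0.8, 0.0], [-0.4, -0.1], [0.6, -1.5], [-0.3, -0.1], [0.5, 0.1], [-0.9, -0.0], [-0.8, -0.3], [0.6, 0.6]]
case in lane -143.20093256887313 12.148270706397492 -0.06558337081917287
[ 280.15463764 -558.6566626   303.91498229]
```

View pics/ov_top.png

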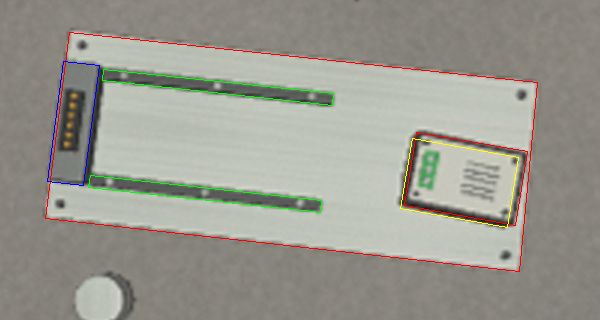

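View pics/ov_side.png

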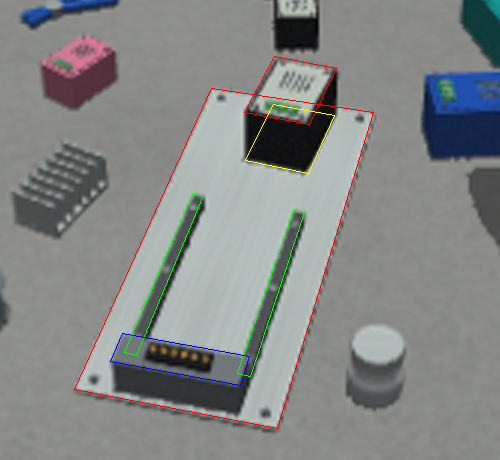

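The overlay matches rails, plate and case to within about a pixel. The lane is at (567,-100) with yaw 1.487. The case sits at x=-143, y=+12 in the lane's frame, turned -0.066. I'll grip the case high, with the fingertips above the rail tops, and slide it along.

{"op": "play_rows", "data": {"motion": "0 0.75 -0.33 0.1 0 0 -0.096; 0 1.5 -0.66 0.3 0 0 -0.19; 0 2.25 -1.0 0.5 0 0 -0.29; 0 3.0 -1.33 0.8 0 0 -0.38; 0 3.77 -1.66 1 0 0 -0.48; 0 4.5 -2.0 1.2 0 0 -0.57; 0 5.3 -2.32 1.5 0 0 -0.67; 0 6.0 -2.66 1.8 0 0 -0.76; 0 6.8 -3.0 2 0 0 -0.86; 0 7.54 -3.32 2 0 0 -0.956"}}

```text
clock: 1.9
ee_pos: [543.1, -239.3, 202.3]
tool_rot: [[0.145, 0.989, -0.002], [0.989, -0.145, 0.002], [0.001, -0.003, -1.0]]
contact_force: [-0.1, -1.4, -0.4]
grip_width: 0.999
gripper_force: 0.0
```

```bash
cat > st.py <<'E'
from h import *
l=np.load("lane.npy")
o=bot.get_obs();R=np.array(o["tool_rot"]);p=np.array(o["ee_pos"]);k,s=np.cos(l[2]),np.sin(l[2]);d=p[:2]-l[:2]
print("t",o["clock"],"p",p.round(1),"psi",np.arctan2(R[1,0],R[0,0]),"tilt",R[2,:2].round(4),"lane xy",k*d[0]+s*d[1],-s*d[0]+k*d[1],"F",np.round(o["contact_force"],1),"grip",o["grip_width"],o["gripper_force"])
def to(x,y,z,psi):
    g=np.array([x,y,z])-p;a=R.T@g/50;print("shift",a.round(3),"turn z",-(psi-np.arctan2(R[1,0],R[0,0])))
E
python3 -c "
from st import *
to(542.7,-241.4,100,1.421)"
```

```text
t 1.9 p [ 543.1 -239.3  202.3] psi 1.4248594035813706 tilt [ 0.0014 -0.0027] lane xy -141.07070216944584 11.879346024576396 F [-0.1 -1.4 -0.4] grip 0.999206508576251 0.0
shift [-0.045  0.003  2.047] turn z 0.003859403581370602
```

{"op": "play_rows", "data": {"motion": "0 0 0 0.3 0 0 0; 0 0 0 0.6 0 0 0; 0 0 0 0.9 0 0 0; 0 0 0 1.2 0 0 0; 0 0 0 1.5 0 0 0; 0 0 0 1.7 0 0 0; 0 0 0 1.9 0 0 0; 0 0 0 2.0 0 0 0; 0 0 0 2.08 0 0 0; 0 0 0 2.08 0 0 0"}}

```text
clock: 2.9
ee_pos: [542.7, -241.3, 99.6]
tool_rot: [[0.15, 0.989, -0.0], [0.989, -0.15, 0.0], [0.0, -0.0, -1.0]]
contact_force: [-0.4, -1.0, -0.5]
grip_width: 0.999
gripper_force: 0.0
```

```bash
python3 -c "
from st import *
to(542.7,-241.4,100,1.421)
im=bot.grab_frame('side');cv2.imwrite('pics/side1.png',cv2.resize(im[60:260,280:480],None,fx=3,fy=3,interpolation=cv2.INTER_CUBIC))"
```

```text
t 2.9 p [ 542.7 -241.3   99.6] psi 1.420706240558417 tilt [ 0.0002 -0.0003] lane xy -143.0505169487856 12.132758071289862 F [-0.4 -1.  -0.5] grip 0.9989338022990893 0.0
shift [-0.002  0.    -0.007] turn z -0.00029375944158305245
```

View pics/side1.png

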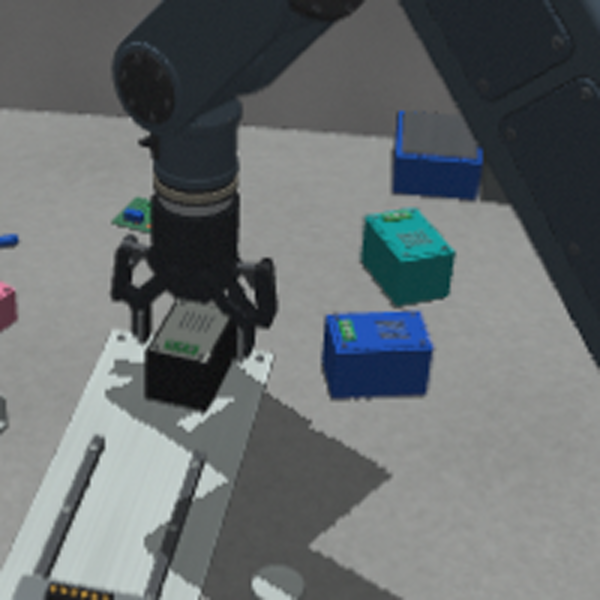

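The fingers straddle the case on both sides, at about (140,310) and (243,320) in the crop, with the case between them near (195,345). I'll close now.

{"op": "play_rows", "data": {"motion": "0.1 0 0 0 0 0 0; 0.15 0 0 0 0 0 0; 0.2 0 0 0 0 0 0; 0.25 0 0 0 0 0 0; 0.3 0 0 0 0 0 0; 0.35 0 0 0 0 0 0; 0.4 0 0 0 0 0 0; 0.4 0 0 0 0 0 0; 0.4 0 0 0 0 0 0; 0.4 0 0 0 0 0 0"}}

```text
clock: 3.95
ee_pos: [543.1, -241.4, 100.6]
tool_rot: [[0.15, 0.989, 0.001], [0.989, -0.15, -0.001], [-0.0, 0.001, -1.0]]
contact_force: [-0.9, 1.2, 5.1]
grip_width: 0.698
gripper_force: 65.2
```

```bash
python3 - <<'E'
from st import *
# target: lane (-120,0), yaw aligned
q=l[:2]+np.array([k*-100,s*-100]);to(*q,p[2],l[2])
E
```

```text
t 3.95 p [ 543.1 -241.4  100.6] psi 1.4206490382228938 tilt [-0.0004  0.0009] lane xy -143.17764452931436 11.734949209476335 F [-0.9  1.2  5.1] grip 0.698275110761819 65.24892210960388
shift [ 0.877  0.177 -0.   ] turn z -0.06606925991407597
```

Width is 0.70 x 85, about 60 mm, so the case is held. Next I'll straighten and centre it on the apron.

{"op": "play_rows", "data": {"motion": "0.4 0.05 0.01 0 0 0 -0.005; 0.4 0.15 0.03 0 0 0 -0.012; 0.4 0.25 0.05 0 0 0 -0.02; 0.4 0.35 0.07 0 0 0 -0.03; 0.4 0.45 0.09 0 0 0 -0.035; 0.4 0.55 0.115 0 0 0 -0.045; 0.4 0.7 0.145 0 0 0 -0.055; 0.4 0.8 0.165 0 0 0 -0.06; 0.4 0.87 0.18 0 0 0 -0.066; 0.4 0.87 0.18 0 0 0 -0.066"}}

```text
clock: 4.95
ee_pos: [558.9, -200.0, 100.6]
tool_rot: [[0.082, 0.997, 0.002], [0.997, -0.082, -0.002], [-0.002, 0.002, -1.0]]
contact_force: [-0.2, -0.7, 5.9]
grip_width: 0.692
gripper_force: 64.9
```

```bash
python3 - <<'E'
from st import *
q=l[:2]+np.array([k*119,s*119]);to(*q,p[2],l[2])
for c in("side","top"):
    im=bot.grab_frame(c);cv2.imwrite(f'pics/{c}2full.png',im)
a=cv2.resize(cv2.imread('pics/side2full.png')[120:300,260:400],None,fx=3.3,fy=3.3,interpolation=cv2.INTER_CUBIC)
b=cv2.imread('pics/top2full.png');
cv2.imwrite('pics/side2.png',a)
E
```

```text
t 4.95 p [ 558.9 -200.   100.6] psi 1.4884438890189398 tilt [-0.0016  0.0018] lane xy -100.52770912469731 -0.5731114735939267 F [-0.2 -0.7  5.9] grip 0.6922185528933589 64.86608505249023
shift [ 4.391e+00 -4.000e-03 -7.000e-03] turn z 0.001725590881969996
```

View pics/side2.png

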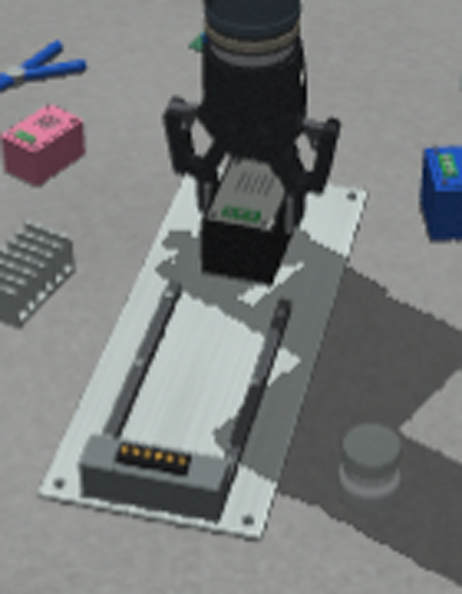

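The case is held flat on the plate, its lower front edge running from (203,270) to (276,282) in the crop. I'll check those corners against the lane.

```bash
python3 - <<'E'
from st import *
for u,v in((203,270),(276,282),(177,290),(285,304)):
    z=6 if u in(203,276) else 18
    X=onz("side",u/3.3+260-.35,v/3.3+120-.35,z);d=X[:2]-l[:2];print(u,k*d[0]+s*d[1],-s*d[0]+k*d[1])
im=cv2.imread('pics/side2full.png')
E
```

```text
t 5.05 p [ 558.9 -200.   100.7] psi 1.4879707764931056 tilt [-0.0014  0.0019] lane xy -100.5308209663285 -0.565075028804503 F [ 0.1 -1.3  5.7] grip 0.6934607551459189 64.86248731613159
203 -61.28552951746483 -29.443793999105115
276 -60.75803557115089 31.357546798541197
177 -19.040602525128087 -39.313227697574405
285 -22.989490018473138 46.87408282391377
```

{"op": "play_rows", "data": {"motion": "0.4 0.1 0 0 0 0 0; 0.4 0.3 0 0 0 0 0; 0.4 0.55 0 0 0 0 0; 0.4 0.8 0 0 0 0 0; 0.4 1.05 0 0 0 0 0; 0.4 1.3 0 0 0 0 0; 0.4 1.55 0 0 0 0 0; 0.4 1.8 0 0 0 0 0; 0.4 1.95 0 0 0 0 0; 0.4 2 0 0 0 0 0"}}

```text
clock: 6.05
ee_pos: [567.3, -99.8, 100.6]
tool_rot: [[0.082, 0.997, 0.002], [0.997, -0.082, -0.002], [-0.002, 0.002, -1.0]]
contact_force: [-0.2, -5.4, 5.8]
grip_width: 0.692
gripper_force: 65.0
```

```bash
python3 - <<'E'
from st import *
q=l[:2]+np.array([k*100,s*100]);to(*q,p[2],l[2])
E
```

```text
t 6.05 p [567.3 -99.8 100.6] psi 1.489068750054282 tilt [-0.0017  0.0021] lane xy -0.034919498497508916 -0.5475519733148674 F [-0.2 -5.4  5.8] grip 0.6920871263167866 64.97464299201965
shift [ 2.001 -0.006 -0.003] turn z 0.002350451917312313
```

{"op": "play_rows", "data": {"motion": "0.4 0.15 0 0 0 0 0.0002; 0.4 0.35 0 0 0 0 0.0005; 0.4 0.6 0 0 0 0 0.001; 0.4 0.85 0 0 0 0 0.001; 0.4 1.1 0 0 0 0 0.001; 0.4 1.35 0 0 0 0 0.001; 0.4 1.6 0 0 0 0 0.001; 0.4 1.8 0 0 0 0 0.001; 0.4 1.95 0 0 0 0 0.001; 0.4 2 0 0 0 0 0.001"}}

```text
clock: 7.05
ee_pos: [575.5, -0.1, 100.6]
tool_rot: [[0.083, 0.997, 0.001], [0.997, -0.083, -0.001], [-0.001, 0.002, -1.0]]
contact_force: [-0.2, -5.8, 6.9]
grip_width: 0.695
gripper_force: 65.0
```

```bash
python3 - <<'E'
from st import *
im=bot.grab_frame("side");cv2.imwrite('pics/side3full.png',im)
cv2.imwrite('pics/side3.png',cv2.resize(im[170:300,250:400],None,fx=4,fy=4,interpolation=cv2.INTER_CUBIC))
E
```

```text
t 7.05 p [ 5.755e+02 -1.000e-01  1.006e+02] psi 1.4879949531579078 tilt [-0.0014  0.0015] lane xy 100.00739114125545 -0.254734246307347 F [-0.2 -5.8  6.9] grip 0.6951224808998632 65.02108097076416
```

View pics/side3.png

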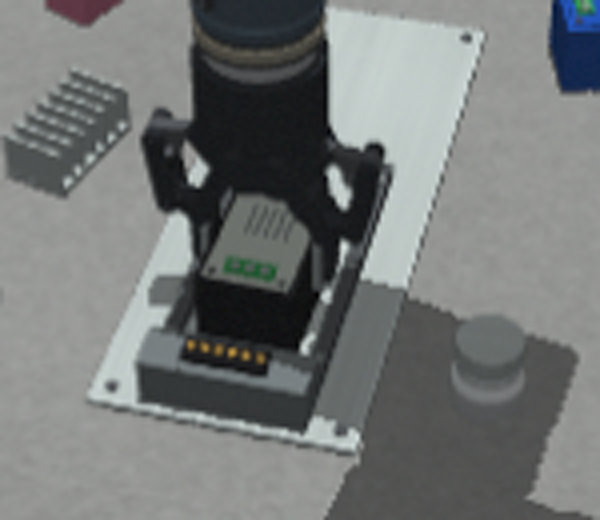

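The case sits between the rails, with gaps visible both sides (around x=195 and x=320) and a short gap left to the end block. I'll advance slowly and watch the force.

{"op": "play_rows", "data": {"motion": "0.4 0.04 0 0 0 0 0; 0.4 0.08 0 0 0 0 0; 0.4 0.12 0 0 0 0 0; 0.4 0.16 0 0 0 0 0; 0.4 0.2 0 0 0 0 0; 0.4 0.24 0 0 0 0 0; 0.4 0.27 0 0 0 0 0; 0.4 0.3 0 0 0 0 0; 0.4 0.32 0 0 0 0 0; 0.4 0.34 0 0 0 0 0"}}

```text
clock: 8.1
ee_pos: [576.9, 16.0, 100.6]
tool_rot: [[0.084, 0.996, 0.001], [0.996, -0.084, -0.002], [-0.001, 0.001, -1.0]]
contact_force: [-0.5, -5.5, 6.9]
grip_width: 0.695
gripper_force: 65.2
```

{"op": "play_rows", "data": {"motion": "0.4 0.005 0 0 0 0 0; 0.4 0.01 0 0 0 0 0; 0.4 0.015 0 0 0 0 0; 0.4 0.02 0 0 0 0 0; 0.4 0.025 0 0 0 0 0; 0.4 0.03 0 0 0 0 0; 0.4 0.035 0 0 0 0 0; 0.4 0.04 0 0 0 0 0; 0.4 0.04 0 0 0 0 0; 0.4 0.04 0 0 0 0 0"}}

```text
clock: 9.1
ee_pos: [577.1, 18.0, 100.6]
tool_rot: [[0.084, 0.996, 0.001], [0.996, -0.084, -0.002], [-0.001, 0.002, -1.0]]
contact_force: [-0.4, -4.8, 7.2]
grip_width: 0.693
gripper_force: 65.1
```

{"op": "play_rows", "data": {"motion": "0.4 0.005 0 0 0 0 0; 0.4 0.01 0 0 0 0 0; 0.4 0.015 0 0 0 0 0; 0.4 0.02 0 0 0 0 0; 0.4 0.025 0 0 0 0 0; 0.4 0.03 0 0 0 0 0; 0.4 0.035 0 0 0 0 0; 0.4 0.04 0 0 0 0 0; 0.4 0.04 0 0 0 0 0; 0.4 0.04 0 0 0 0 0"}}

```text
clock: 10.1
ee_pos: [577.2, 19.3, 100.6]
tool_rot: [[0.083, 0.997, 0.001], [0.997, -0.083, -0.002], [-0.002, 0.001, -1.0]]
contact_force: [-0.7, -7.5, 6.8]
grip_width: 0.698
gripper_force: 65.0
```

{"op": "play_rows", "data": {"motion": "0.4 0.005 0 0 0 0 0; 0.4 0.01 0 0 0 0 0; 0.4 0.015 0 0 0 0 0; 0.4 0.02 0 0 0 0 0; 0.4 0.025 0 0 0 0 0; 0.4 0.03 0 0 0 0 0; 0.4 0.03 0 0 0 0 0; 0.4 0.03 0 0 0 0 0; 0.4 0.03 0 0 0 0 0; 0.4 0.03 0 0 0 0 0"}}

```text
clock: 11.1
ee_pos: [577.3, 19.6, 100.7]
tool_rot: [[0.082, 0.997, 0.001], [0.997, -0.082, -0.004], [-0.004, 0.001, -1.0]]
contact_force: [-1.2, -12.4, 6.4]
grip_width: 0.694
gripper_force: 64.7
```

Contact came at lane x ≈ 119.6, with the force rising to 12 N, so the case is home. I'll release and lift.

{"op": "play_rows", "data": {"motion": "0.3 0 0 0 0 0 0; 0.25 0 0 0 0 0 0; 0.2 0 0 0 0 0 0; 0.15 0 0 0 0 0 0; 0.1 0 0 0 0 0 0; 0.05 0 0 0 0 0 0; 0 0 0 0 0 0 0; 0 0 0 0 0 0 0; 0 0 0 0 0 0 0; 0 0 0 0 0 0 0"}}

```text
clock: 12.1
ee_pos: [576.9, 22.1, 99.9]
tool_rot: [[0.085, 0.996, -0.0], [0.996, -0.085, 0.0], [0.0, -0.0, -1.0]]
contact_force: [-0.8, 0.4, 0.2]
grip_width: 0.999
gripper_force: 0.0
```

{"op": "play_rows", "data": {"motion": "0 0 0 -0.1 0 0 0; 0 0 0 -0.3 0 0 0; 0 0 0 -0.6 0 0 0; 0 0 0 -1 0 0 0; 0 0 0 -1.4 0 0 0; 0 0 0 -1.8 0 0 0; 0 0 0 -2.2 0 0 0; 0 -0.3 0 -2.6 0 0 0; 0 -0.8 0 -3 0 0 0; 0 -1.5 0 -3.4 0 0 0"}}

```text
clock: 13.1
ee_pos: [570.3, -52.1, 272.3]
tool_rot: [[0.082, 0.997, 0.002], [0.997, -0.082, -0.0], [0.0, 0.002, -1.0]]
contact_force: [0.8, 0.5, -0.5]
grip_width: 1.001
gripper_force: 0.0
```

{"op": "play_rows", "data": {"motion": "0 -0.5 0 0 0 0 0; 0 -1 0 0 0 0 0; 0 -1.5 0 0 0 0 0; 0 -2 0 0 0 0 0; 0 -2.5 0 0 0 0 0; 0 -3 0 0 0 0 0; 0 -3.5 0 0 0 0 0; 0 -4 0 0 0 0 0; 0 -4.5 0 0 0 0 0; 0 -5 0 0 0 0 0"}}

```text
clock: 14.1
ee_pos: [549.0, -302.7, 271.6]
tool_rot: [[0.085, 0.996, 0.001], [0.996, -0.085, -0.001], [-0.001, 0.001, -1.0]]
contact_force: [0.4, 0.1, 0.6]
grip_width: 0.997
gripper_force: 0.0
```

```bash
python3 - <<'E'
from st import *
import fit
out=[]
for cam in("top","side"):
    im=bot.grab_frame(cam);im=cv2.resize(im,None,fx=4,fy=4,interpolation=cv2.INTER_CUBIC)
    P=[l[0]+k*120,l[1]+s*120,l[2]]
    Q=[(-45,-30),(45,-30),(45,30),(-45,30)]
    for z in(61,):cv2.polylines(im,[np.round([proj(cam,fit.W(P,(*q,z)))*4+1.5 for q in Q]).astype(int)],True,(0,0,255),1)
    c=(proj(cam,fit.W(P,(0,0,40)))*4).astype(int);out.append(im[c[1]-250:c[1]+250,c[0]-200:c[0]+200])
cv2.imwrite('pics/end.png',np.hstack(out))
E
```

```text
t 14.1 p [ 549.  -302.7  271.6] psi 1.4857429539249745 tilt [-0.0008  0.0013] lane xy -203.68630610293158 0.7053547523761665 F [0.4 0.1 0.6] grip 0.9973987429197878 0.0
```

View pics/end.png

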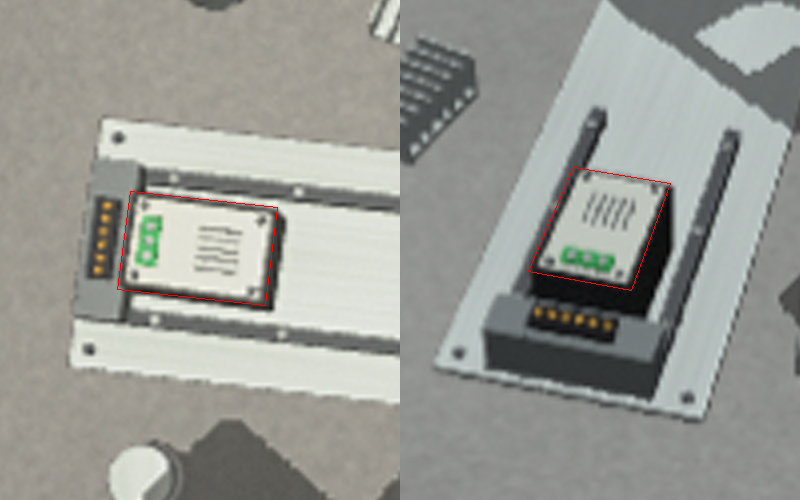

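The case lies square against the block (left half, front edge near x=122) and centred between the rails with gaps on both sides. It matches the predicted home outline to about a pixel, and the arm is clear.

```bash
python3 -c "
from cell import bot
print(bot.hand_in())"
```

```text
the job is handed in; nothing more can be done
None
```

I handed the job in with the case pushed home square against the end block and centred between the rails. I saw no sign of contact with a rail or bystander, and the arm finished clear; `hand_in()` gave no verdict.

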